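Set the filter tray's stop for two and load two oil filters

TASK

Set up the filter tray for a two-filter job: take the stop by its black bar handle, lift it out of the long parking slot, move it to the middle one of the three notches and let it drop fully home there. Then stand two of the three tall oil filters upright in the bay between the stop and the end wall, set down rather than dropped. Leave the third tall filter and everything else where it stands, knocking nothing over.

Things in the scene. Friction and masses are not known exactly. Their poses are not given: they have to be found in the camera images.
- tray: fixed metal filter tray, 310 mm long (its y), x -45 to +116 mm; origin at the middle of its channel, on the desk surface, z up. Channel: inner x -40 to +40 mm, floor 6 mm above the desk, 36 mm high wall at -x and 36 mm high end walls with inner faces at y = -150 and +150 mm. On its +x side (x 40 to 95 mm) runs a rail with a toothed top, 50 mm above the desk
- stop_handle (a point): centre of the stop's black bar handle: 60 mm long (tray x), 18 thick (tray y), 34 high; stop down, it is at tray x +68, z 83 mm, its underside 16 mm above the rail's top. A 10 mm thick tab straight below it sits in the slot. A 6 mm steel blade, top 77 mm above the desk when down, reaches from it across the channel. The stop cannot turn or leave the tray
- middle_notch (a point): floor of the middle notch, 30 mm above the desk (tray x +68, y +1 mm). Going to +y the rail has one long parking slot (y -143 to -87 mm), then three notches 16 mm wide at y = -67, +1, +69 mm; all are 20 mm deep
- bay (a point): centre of the floor of the bay for two, 6 mm above the desk (tray x 0, y +77 mm). The bay is the channel between the stop's blade and the +y end wall; with the stop in the middle notch it runs from tray y +4 to +150 mm, 80 mm wide
- stop_slide (a joint): stop position along tray +y, m: 0 to 0.040 in the parking slot (start; at 0 the handle is at tray y = -135 mm), 0.068 / 0.136 / 0.204 in the three notches (middle 0.136); range 0 to 0.215. Light friction, about 1 N. The tab has 3 mm play either way in a notch
- stop_lift (a joint): how far the stop is lifted straight up, m: 0 fully down in slot or notch, 0.020 rests on top of the teeth, 0.040 upper end stop. To pass the teeth it must be held above 0.020. It falls by its own weight (about 2.5 N) when released
- tall_a_mid (a point): tall spin-on oil filter, an upright grey metal canister with a darker foot rim, 62 mm diameter, 105 mm high, about 0.3 kg, loose on the desk; the point is its centre, 52.5 mm above its foot; z up. The three tall ones are alike
- tall_b_mid (a point): tall spin-on oil filter, an upright grey metal canister with a darker foot rim, 62 mm diameter, 105 mm high, about 0.3 kg, loose on the desk; the point is its centre, 52.5 mm above its foot; z up. The three tall ones are alike
- tall_c_mid (a point): tall spin-on oil filter, an upright grey metal canister with a darker foot rim, 62 mm diameter, 105 mm high, about 0.3 kg, loose on the desk; the point is its centre, 52.5 mm above its foot; z up. The three tall ones are alike
- short_a_mid (a point): short wide oil filter, 76 mm diameter, 55 mm high, loose bystander, not wanted; the point is its centre, 27.5 mm above its foot. Tall and short filters stand mixed, in any order, at least 100 mm apart centre to centre
- short_b_mid (a point): short wide oil filter, 76 mm diameter, 55 mm high, loose bystander, not wanted; the point is its centre, 27.5 mm above its foot. Tall and short filters stand mixed, in any order, at least 100 mm apart centre to centre
- spray_can: spray can, 66 mm diameter, 205 mm high, loose bystander; origin at the centre of its foot
- tester: battery tester handset lying on the desk, 110 x 210 mm, 63 mm high, loose bystander; origin at the centre of its underside
- mouse: computer mouse, about 80 x 64 mm, 32 mm high, loose bystander; origin under its round end
There are look-alikes about, which are no part of the job. Leave any red look-alike of the part that bears tall_b_mid alone. What is shaped like the part that bears tall_a_mid but yellow is not meant.

How it is judged:
By the outcome, as a careful person would: the job done as asked, in the order asked, and still so for the second after the job is handed in, with the robot touching nothing.
It also fails if it takes over 67 s, if anything falls off the work surface, if the arm or the gripper's body presses on something with over 40 N, if the wrist force passes 120 N, or if a joint passes its speed limit or range.

ROBOT

A 6-joint arm with a two-finger parallel gripper is mounted at the origin on the work surface. World frame = base frame: x ahead of the robot, y to its left, z up, the work surface at z = 0. Lengths are in mm, angles in rad, forces in N, time in s.
With the tool pointing down it reaches from about 275 to 850 mm from the base axis. Payload 5.2 kg.
Tool frame: the origin (TCP) lies at the very end of the fingers, on their centre line; the grasp point (between the pads) lies 19 mm behind it (pinch_z is the z of the grasp point in the tool frame, in mm); z points along the fingers, y is the direction in which the jaws open and shut (so a half turn about z gives the same grasp; the last joint's range is limited). The gripper opens to 85 mm and grips with 20 to 120 N. Pads are 22 mm wide; open, the fingers measure 114 mm over their backs; the gripper's body (76 mm by 85 mm) begins 54 mm behind the grasp point. The pads swing forward as they close: fully open they stand 13 mm farther back than shut.
Start: joints at [-1.502, 0.259, 1.535, -0, 1.348, -0.203], TCP at [147.677, -529.808, 231.31] pointing down, gripper open.
Joint ranges: [-3.14, 3.14], [-0.91, 2.08], [0.19, 2.58], [-1.22, 4.36], [0.22, 2.71], [-3.12, 3.12]. Speed limits (rad/s): [2.57, 2.57, 3.14, 3.14, 3.14, 3.14].

INTERFACE

Orientations are given as a rotation vector (axis times angle).
In Python, from bench import * gives the robot as it stands.
- The arm moves only by the tool apply_moves, never from a script. Its argument "plan" is a list of rows, each an object with "slide": the shift along the tool's x, y, z in units of 0.2 m (1.0 is 0.2 m), a list of three; "rot": the turn, a rotation vector about the tool's x, y, z in units of 30 degrees (1.0 is 30 degrees), a list of three. In form: [{"slide": [tx, ty, tz], "rot": [ax, ay, az]}, ...]. A call has 1 to 8 rows; each row is the pose to reach, as a shift and turn from the pose measured when the call began, along the tool's axes at that moment; what a row does not reach only later rows make up. A row lasts 1/10 s, in which the tool goes at most 50 mm and 8.59 degrees, less where a joint would pass 70% of its speed; a pose out of reach is approached as far as the arm can. A call with a number of a shift or a turn outside -1 to 1 is refused whole. A call with a gripper value outside its range is refused whole. "hand" is the opening, from 0 (shut) to 1 (fully open), set as the call begins (left out, the last holds). The fingers move at their own pace and stop on an object; "squeeze" is the grip in N (left out, the last holds). Time passes only in rows, so rows that repeat a pose let the fingers close. It gives the time, the measured TCP pose, the force and the opening at its end, in the units of the state.
- get_state(): the state, without advancing time (a new reading comes with each control period).
- capture(name): name is "side" or "top" or "wrist"; returns the picture (480x640x3 uint8, red, green, blue); there is no depth.
- camera_info(name): a dict with "vfov" (degrees; the focal length in pixels is half the picture's height over the tangent of half this angle, whatever the lens; pixels are square), "cx", "cy" (the principal point, pixels), "distortion" ([k1, k2, p1, p2, k3] as OpenCV has them; the pictures are not rectified), "eye" and "attitude" of the camera in the world; the wrist camera has in their place "mount" (4x4, takes a point from camera to tool coordinates, whose origin is the TCP and whose axes are the flange's). Camera axes: x right, y down, z forward; pixel columns grow to the right and rows downward; lengths in mm; the calibration is good to about 2 mm. A picture is of the moment at which its call begins: read the wrist's pose just before it. camera_info takes no time and is no camera call.
- job_done(): hands the job in, once; it reports no verdict.
The state is a dict: "t": time; "qpos": joint angles; "qd": joint speeds; "tau": joint torques, N m; "position": TCP position; "eef_rot": TCP orientation; "contact_force": force on the tool from outside, world axes, zero at the start; "torque": the same for the moment, N m; "opening": finger opening in mm.
Only numpy, scipy, OpenCV 4.12 (cv2) and the standard library are available. Lean on these libraries where they do the work, as an engineer would, in place of code of your own. Each camera call takes 0.05 s, during which the arm holds its last target. There are 200 camera calls.

## Working session

There is one attempt and no reset: what is moved stays moved. The work goes in short steps, Python scripts to look and compute and a tool call to move; the robot and the scene stay as the last step left them, time stands still between calls to the robot, and variables do not carry over. Pictures are saved under pics/ and viewed, about 8 in all and at most 12, crops included, and the job is handed in when it is done.

Besides the shell and the picture viewer there is one more tool, called after "Request:" by a JSON object that holds its "api" and its "payload", one argument or row to a line. apply_moves: Moves the arm, as the interface text tells. Its arguments: {"type":"object","properties":{"plan":{"type":"array"},"hand":{"type":"number"},"squeeze":{"type":"number"}},"required":["plan"]}

```bash
mkdir -p pics; ls; python3 - <<'E'
from bench import *
import cv2
s=get_state(); print(s)
for n in ("side","top","wrist"):
    print(n,camera_info(n))
    cv2.imwrite(f"pics/{n}0.png",cv2.cvtColor(capture(n),cv2.COLOR_RGB2BGR))
E
```

```text
pics
{'t': 0.0, 'qpos': array([-1.50179681e+00,  2.59339686e-01,  1.53611151e+00, -2.69763441e-06,
        1.34803058e+00, -2.02829184e-01]), 'qd': array([ 1.25280904e-03, -6.96057442e-04,  3.45729192e-04, -9.03169891e-04,
        3.26156251e-05,  5.45046573e-04]), 'tau': array([-1.91204897e-03, -4.46042633e+01, -2.90574539e+01, -7.91537932e-04,
        1.19352329e-02, -1.76491466e-05]), 'position': array([ 147.63877932, -529.24092955,  230.46509633]), 'eef_rot': array([-3.11075262e+00, -4.25419653e-01, -1.94176836e-04]), 'contact_force': array([-0.5206675 , -0.05331492,  0.26459938]), 'torque': array([ 0.01894819, -0.00419683,  0.01201553]), 'opening': 85.74552116768439}
side {'vfov': 44.49982952261286, 'cx': 320.45803639799084, 'cy': 244.46493387571647, 'distortion': array([-0.01234533,  0.        ,  0.        ,  0.        ,  0.        ]), 'eye': array([ -6.72675201, 973.37037805, 750.27803453]), 'attitude': array([-0.68083692,  2.46561043, -1.35035661])}
top {'vfov': 44.7542495413825, 'cx': 325.45283928647166, 'cy': 243.82411152011284, 'distortion': array([-0.10025467,  0.        ,  0.        ,  0.        ,  0.        ]), 'eye': array([ 370.16527799,   50.44940999, 1333.1949746 ]), 'attitude': array([-2.17116849,  2.12457936, -0.15842561])}
wrist {'vfov': 68.8822587464253, 'cx': 322.3428978227719, 'cy': 244.00587180309512, 'distortion': array([-0.00116795,  0.        ,  0.        ,  0.        ,  0.        ]), 'mount': array([[ 1.95423005e-03, -9.60728378e-01, -2.77483630e-01,
         7.07857974e+01],
       [ 9.99996414e-01,  2.38555010e-03, -1.21680198e-03,
         6.36844697e-01],
       [ 1.83096730e-03, -2.77480257e-01,  9.60729595e-01,
        -1.42907745e+02],
       [ 0.00000000e+00,  0.00000000e+00,  0.00000000e+00,
         1.00000000e+00]])}
```

View pics/top0.png

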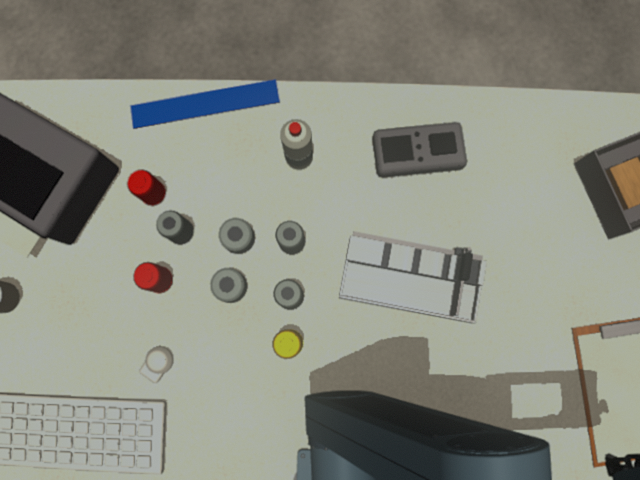

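View pics/side0.png

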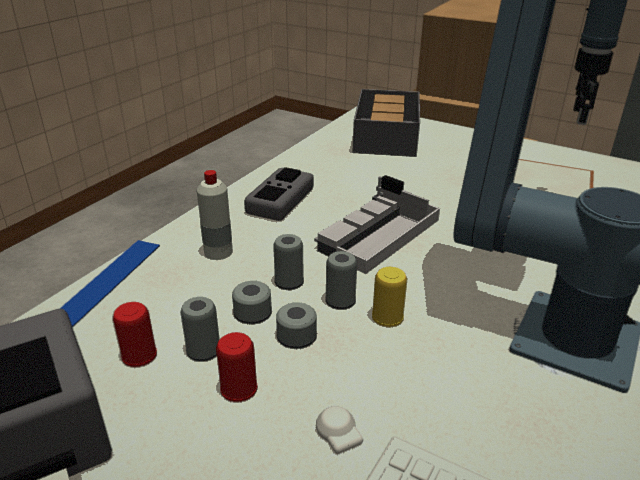

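The top view shows these things:
- Tall grey canisters, with tops near (289,230), (288,290) and (170,222).
- Short wide filters at (236,233) and (228,284).
- Red look-alikes at (143,184) and (150,276), and a yellow one at (287,344).
- The tray at about (410,278), with the stop's handle at (462,252).

The side view confirms the three tall greys at (288,262), (341,280) and (200,328).

```bash
cat > h.py <<'E'
import numpy as np, cv2
from scipy.spatial.transform import Rotation as R
from bench import *
def cam(name,st=None):
    c=camera_info(name); f=240/np.tan(np.radians(c["vfov"])/2)
    K=np.array([[f,0,c["cx"]],[0,f,c["cy"]],[0,0,1.]])
    if name=="wrist":
        T=np.eye(4);T[:3,:3]=R.from_rotvec(st["eef_rot"]).as_matrix();T[:3,3]=st["position"]
        T=T@c["mount"]; return K,c["distortion"],T[:3,:3],T[:3,3]
    return K,c["distortion"],R.from_rotvec(c["attitude"]).as_matrix(),c["eye"]
def px2w(C,uv,z):
    K,d,Rm,e=C
    p=cv2.undistortPoints(np.array(uv,float).reshape(-1,1,2),K,d).reshape(-1,2)
    r=np.c_[p,np.ones(len(p))]@Rm.T
    return e+r*((z-e[2])/r[:,2])[:,None]
def w2px(C,P):
    K,d,Rm,e=C
    return cv2.projectPoints(np.array(P,float).reshape(-1,3),R.from_matrix(Rm.T).as_rotvec(),-Rm.T@e,K,d)[0].reshape(-1,2)
def save(name,img,crop=None,s=1):
    if crop: x0,y0,x1,y1=crop; img=img[y0:y1,x0:x1]
    cv2.imwrite(f"pics/{name}.png",cv2.cvtColor(cv2.resize(img,None,fx=s,fy=s,interpolation=cv2.INTER_CUBIC),cv2.COLOR_RGB2BGR))
def rel(st,pos,yaw=None):
    """slide/rot units to reach TCP pos (down, tool y axis at world angle yaw)"""
    Rt=R.from_rotvec(st["eef_rot"]); sl=Rt.inv().apply(np.array(pos)-st["position"])/200
    if yaw is None: return sl.round(3)
    best=None
    for a in (yaw,yaw+np.pi):
        y=np.array([np.cos(a),np.sin(a),0]);z=np.array([0,0,-1.]);x=np.cross(y,z)
        rv=(Rt.inv()*R.from_matrix(np.c_[x,y,z])).as_rotvec()/np.radians(30)
        if best is None or np.linalg.norm(rv)<np.linalg.norm(best): best=rv
    return sl.round(3),best.round(3)
E
python3 - <<'E'
from h import *
C=cam("top")
for n,uv,z in [("tallA",(289,231),105),("tallB",(288,290),105),("tallC",(169,222),105),("sh",(236,233),55),("sh",(228,284),55),("tray corners",(351,234),36),("t",(340,297),36),("t",(475,320),36),("handle",(462,252),100)]:
    print(n,px2w(C,uv,z)[0].round())
img=cv2.imread("pics/top0.png")[:,:,::-1]
save("crop1",img,(260,210,500,340),3.3)
E
```

```text
tallA [574. 127. 105.]
tallB [449. 125. 105.]
tallC [589. 387. 105.]
sh [576. 248.  55.]
sh [462. 261.  55.]
tray corners [582.  -9.  36.]
t [440.  14.  36.]
t [ 394. -288.   36.]
handle [ 538. -245.  100.]
```

View pics/crop1.png

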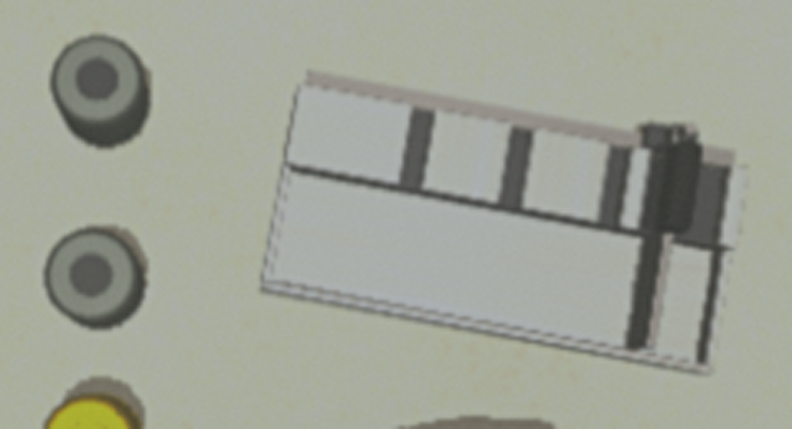

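```bash
python3 - <<'E'
from h import *
from scipy.optimize import least_squares
C=cam("top")
D=[(262,290,-45,155,36),(712,373,-45,-155,36),(422,109,95,69,50),(411,189,40,69,50),(522,128,95,1,50),(511,210,40,1,50),(619,147,95,-67,50),(610,228,40,-67,50)]
D=np.array(D,float); uv=D[:,:2]/3.3+[260,210]
def W(p,q): 
    c,s=np.cos(p[2]),np.sin(p[2]); return np.c_[p[0]+c*q[:,0]-s*q[:,1],p[1]+s*q[:,0]+c*q[:,1],q[:,2]]
f=lambda p:(w2px(C,W(p,D[:,2:]))-uv).ravel()
r=least_squares(f,[490,-140,.15]); p=r.x; print("tray",p, "res px",r.fun.round(1))
h=px2w(C,(683/3.3+260,183/3.3+210),100)[0]
c,s=np.cos(p[2]),np.sin(p[2]); d=h[:2]-p[:2]; print("handle",h,"tray",c*d[0]+s*d[1],-s*d[0]+c*d[1])
for y in (-135,-95,1): print(W(p,np.array([[68,y,83.]])))
for x,y in ((0,110),(0,44)): print("bay",W(p,np.array([[x,y,0.]])))
for a in ((97,78),(91,275)): print(px2w(C,(a[0]/3.3+260,a[1]/3.3+210),105)[0])
s_=get_state(); print(rel(s_,[h[0],h[1],200],p[2]+np.pi/2))
E
```

```text
tray [ 4.55983947e+02 -1.44440858e+02 -1.62639953e-01] res px [-0.4  0.6  0.1  0.6  0.5  0.2 -0.3  0.1  0.2 -0.  -0.4 -0.7  0.7 -0.2
 -0.4 -0.6]
handle [ 509.11823936 -255.43427073  100.        ] tray 70.40557639238762 -100.92495021036224
[[ 501.22684441 -288.67012038   83.        ]]
[[ 507.70379969 -249.19799033   83.        ]]
[[ 523.24849236 -154.46487823   83.        ]]
bay [[473.79557442 -35.89249988   0.        ]]
bay [[ 463.10859821 -101.02151445    0.        ]]
[568.79126142 126.00788119 105.        ]
[441.48454735 126.03989522 105.        ]
(array([ 2.109, -0.834,  0.155]), array([-0.003,  0.   ,  0.83 ]))
```

Request:
{"api": "apply_moves", "payload": {
  "plan": [
    {"slide": [0.25,-0.1,0],"rot": [0,0,0.2]},
    {"slide": [0.5,-0.2,0],"rot": [0,0,0.4]},
    {"slide": [0.75,-0.3,0],"rot": [0,0,0.6]},
    {"slide": [1,-0.4,0.02],"rot": [0,0,0.83]},
    {"slide": [1,-0.4,0.02],"rot": [0,0,0.83]},
    {"slide": [1,-0.4,0.02],"rot": [0,0,0.83]}
  ],
  "hand": 1
}}

```text
t: 0.75
position: [320.6, -396.5, 226.5]
eef_rot: [-3.129, 0.249, 0.0]
contact_force: [-0.7, -0.6, -0.6]
opening: 85.4
```

```bash
python3 - <<'E'
from h import *
s=get_state(); print(s["t"],s["position"],rel(s,[507,-255,200],-.1626+np.pi/2))
E
```

```text
0.75 [ 320.5751371  -396.49067564  226.53216432] (array([ 0.809, -0.845,  0.134]), array([-0.005,  0.001,  0.008]))
```

Request:
{"api": "apply_moves", "payload": {
  "plan": [
    {"slide": [0.17,-0.17,0],"rot": [0,0,0]},
    {"slide": [0.34,-0.34,0.05],"rot": [0,0,0]},
    {"slide": [0.51,-0.51,0.08],"rot": [0,0,0]},
    {"slide": [0.68,-0.68,0.1],"rot": [0,0,0]},
    {"slide": [0.81,-0.845,0.13],"rot": [0,0,0.01]},
    {"slide": [0.81,-0.845,0.13],"rot": [0,0,0.01]},
    {"slide": [0.81,-0.845,0.13],"rot": [0,0,0.01]}
  ],
  "hand": 0.6
}}

```text
t: 1.45
position: [507.1, -255.3, 200.3]
eef_rot: [-3.129, 0.254, 0.002]
contact_force: [0.1, -1.1, 0.1]
opening: 50.9
```

```bash
python3 - <<'E'
from h import *
s=get_state(); im=capture("wrist"); print(s["t"],s["position"],s["opening"],rel(s,[507,-255,68],-.1626+np.pi/2))
C=cam("wrist",s); print(w2px(C,[[507,-255,100],[s["position"][0],s["position"][1],100]]))
save("w1",im)
E
```

```text
1.45 [ 507.06289997 -255.33290834  200.31742347] 50.87050752250043 (array([ 0.001, -0.   ,  0.662]), array([-0.004,  0.003,  0.001]))
[[321.98260967 244.67720763]
 [322.42275131 244.52505897]]
```

View pics/w1.png

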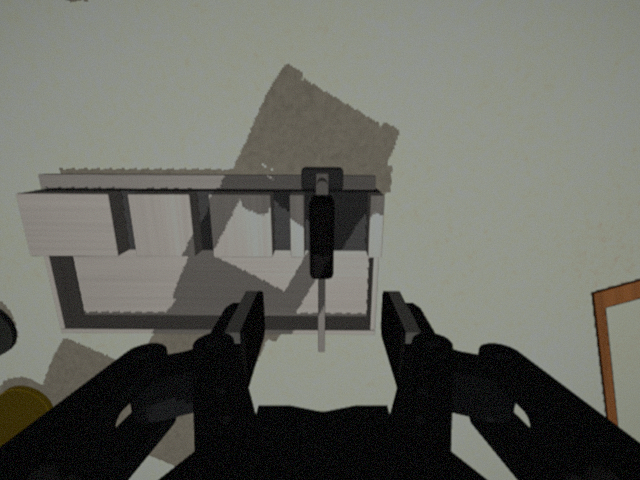

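The handle is at (321,236), about 5 mm past the predicted spot along tool x, so it lies between the jaws. I'll go down and grip it.

Request:
{"api": "apply_moves", "payload": {
  "plan": [
    {"slide": [0.01,0,0.2],"rot": [0,0,0]},
    {"slide": [0.02,0,0.4],"rot": [0,0,0]},
    {"slide": [0.02,0,0.58],"rot": [0,0,0]},
    {"slide": [0.02,0,0.66],"rot": [0,0,0]},
    {"slide": [0.02,0,0.66],"rot": [0,0,0]},
    {"slide": [0.02,0,0.66],"rot": [0,0,0]}
  ],
  "squeeze": 40
}}

```text
t: 2.1
position: [509.9, -258.1, 69.2]
eef_rot: [-3.129, 0.26, 0.001]
contact_force: [-0.0, 0.1, 1.0]
opening: 51.2
```

Request:
{"api": "apply_moves", "payload": {
  "plan": [
    {"slide": [0,0,0],"rot": [0,0,0]},
    {"slide": [0,0,0],"rot": [0,0,0]},
    {"slide": [0,0,0],"rot": [0,0,0]},
    {"slide": [0,0,0],"rot": [0,0,0]},
    {"slide": [0,0,0],"rot": [0,0,0]},
    {"slide": [0,0,0],"rot": [0,0,0]}
  ],
  "hand": 0
}}

```text
t: 2.7
position: [510.6, -259.0, 70.9]
eef_rot: [3.13, -0.259, 0.002]
contact_force: [-1.9, -0.7, 7.6]
opening: 17.2
```

Request:
{"api": "apply_moves", "payload": {
  "plan": [
    {"slide": [0,0,-0.05],"rot": [0,0,0]},
    {"slide": [0,0,-0.1],"rot": [0,0,0]},
    {"slide": [0,0,-0.15],"rot": [0,0,0]},
    {"slide": [0,0,-0.15],"rot": [0,0,0]},
    {"slide": [0,0,-0.15],"rot": [0,0,0]}
  ]
}}

```text
t: 3.2
position: [510.6, -259.0, 101.2]
eef_rot: [3.13, -0.259, 0.003]
contact_force: [0.2, 0.5, -2.5]
opening: 17.3
```

```bash
python3 - <<'E'
from h import *
s=get_state(); print(s["t"],s["position"],s["contact_force"],s["opening"])
p=s["position"]; t=.0
ax=np.array([np.sin(.1626),np.cos(.1626)]); d=p[:2]-[455.98,-144.44]; print("tray y",d@ax,"x",d@[ax[1],-ax[0]])
tgt=p.copy(); tgt[:2]+=ax*(1-d@ax); print(rel(s,tgt,-.1626+np.pi/2))
save("w2",capture("wrist")[120:400],s=1)
E
```

```text
3.2 [ 510.55938349 -258.9544914   101.188007  ] [ 0.17955532  0.50531149 -2.46536536] 17.33670480302074
tray y -104.16845934016744 x 72.39758228859006
(array([-0.001, -0.526, -0.   ]), array([ 0.002, -0.003, -0.005]))
```

View pics/w2.png

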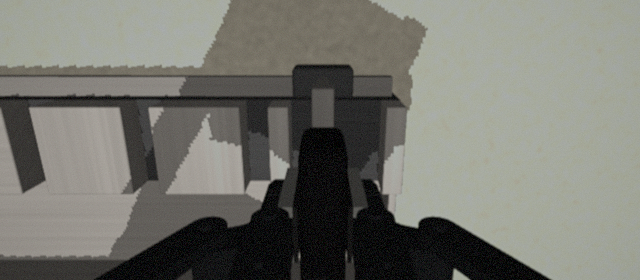

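The stop is lifted: the wrist force reads −2.5 N, which matches its weight. Next I slide it along to the middle notch.

Request:
{"api": "apply_moves", "payload": {
  "plan": [
    {"slide": [0,-0.1,0],"rot": [0,0,0]},
    {"slide": [0,-0.22,0],"rot": [0,0,0]},
    {"slide": [0,-0.34,0],"rot": [0,0,0]},
    {"slide": [0,-0.46,0],"rot": [0,0,0]},
    {"slide": [0,-0.526,0],"rot": [0,0,0]},
    {"slide": [0,-0.526,0],"rot": [0,0,0]},
    {"slide": [0,-0.526,0],"rot": [0,0,0]}
  ]
}}

```text
t: 3.95
position: [527.9, -155.3, 100.6]
eef_rot: [3.13, -0.258, 0.002]
contact_force: [1.9, 0.8, -2.8]
opening: 17.8
```

```bash
python3 - <<'E'
from h import *
s=get_state(); print(s["t"],s["position"],s["contact_force"],s["opening"])
p=s["position"]
ax=np.array([np.sin(.1626),np.cos(.1626)]); d=p[:2]-[455.98,-144.44]; print("tray y",d@ax,"x",d@[ax[1],-ax[0]])
im=capture("wrist"); save("w3",im)
C=cam("wrist",s)
for Y in (-67,1,69):
  for X in (40,95):
    w=np.array([455.98,-144.44])+ax*Y+np.array([ax[1],-ax[0]])*X
    print(Y,X,w2px(C,[w[0],w[1],50]).round(), end=" ")
E
```

```text
3.95 [ 527.94652965 -155.25164565  100.60569497] [ 1.86904555  0.77335713 -2.79451959] 17.82312972154377
tray y 0.9812255037774786 x 72.76750833092342
-67 40 [[433. 319.]] -67 95 [[441. 232.]] 1 40 [[322. 319.]] 1 95 [[322. 232.]] 69 40 [[211. 319.]] 69 95 [[203. 232.]]
```

View pics/w3.png

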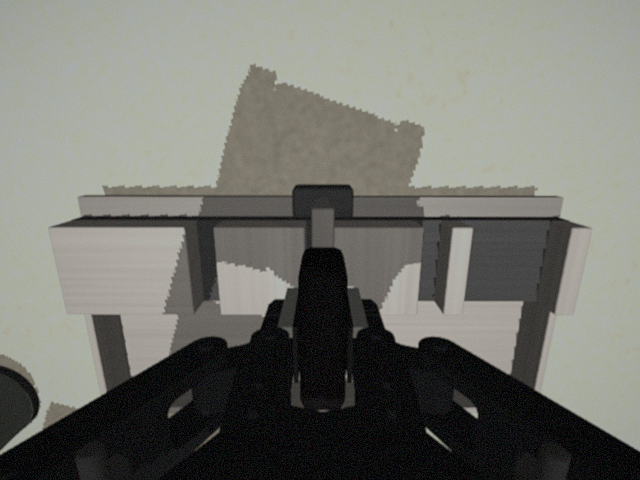

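Notch +69 appears at x≈202 (predicted 203) and notch −67 at ≈436 (predicted 441). The middle one is therefore about 1–1.5 mm further to +y, so I nudge that way and lower.

Request:
{"api": "apply_moves", "payload": {
  "plan": [
    {"slide": [0,-0.006,0.02],"rot": [0,0,0]},
    {"slide": [0,-0.006,0.05],"rot": [0,0,0]},
    {"slide": [0,-0.006,0.08],"rot": [0,0,0]},
    {"slide": [0,-0.006,0.105],"rot": [0,0,0]},
    {"slide": [0,-0.006,0.105],"rot": [0,0,0]}
  ]
}}

```text
t: 4.5
position: [528.0, -154.8, 78.7]
eef_rot: [3.13, -0.26, 0.001]
contact_force: [0.4, -1.3, -1.8]
opening: 17.4
```

Request:
{"api": "apply_moves", "payload": {
  "plan": [
    {"slide": [0,0,0.02],"rot": [0,0,0]},
    {"slide": [0,0,0.036],"rot": [0,0,0]},
    {"slide": [0,0,0.036],"rot": [0,0,0]}
  ]
}}

```text
t: 4.8
position: [528.0, -154.7, 71.3]
eef_rot: [3.13, -0.26, 0.001]
contact_force: [1.1, -1.4, -2.0]
opening: 17.4
```

Request:
{"api": "apply_moves", "payload": {
  "plan": [
    {"slide": [0,0,0],"rot": [0,0,0]},
    {"slide": [0,0,0],"rot": [0,0,0]},
    {"slide": [0,0,0],"rot": [0,0,0]},
    {"slide": [0,0,0],"rot": [0,0,0]},
    {"slide": [0,0,-0.2],"rot": [0,0,0]},
    {"slide": [0,0,-0.45],"rot": [0,0,0]},
    {"slide": [0,0,-0.7],"rot": [0,0,0]},
    {"slide": [0,0,-0.9],"rot": [0,0,0]}
  ],
  "hand": 0.6
}}

```text
t: 5.6
position: [528.2, -154.7, 254.6]
eef_rot: [3.129, -0.26, 0.005]
contact_force: [1.2, 0.2, -0.4]
opening: 51.3
```

```bash
python3 - <<'E'
from h import *
s=get_state(); print(s["t"],s["position"],s["opening"])
im=capture("wrist");a=im[80:480]
save("w4",np.hstack([a[:,100:540]]),s=1)
C=cam("wrist",s); p=s["position"]
print(w2px(C,[[527,-154.5,100]]))
for T in ([569,126],[441,126]):
    for ang in (0,np.pi/2): print(T,rel(s,[T[0],T[1],235],ang))
E
```

```text
5.6 [ 528.23136216 -154.7485927   254.58673854] 51.34195824748564
[[321.95809782 229.36686271]]
[569, 126] (array([-0.031, -1.418,  0.096]), array([-0.003, -0.008,  2.684]))
[569, 126] (array([-0.031, -1.418,  0.096]), array([ 0.003, -0.007, -0.316]))
[441, 126] (array([-0.662, -1.313,  0.094]), array([-0.003, -0.008,  2.684]))
[441, 126] (array([-0.662, -1.313,  0.094]), array([ 0.003, -0.007, -0.316]))
```

View pics/w4.png

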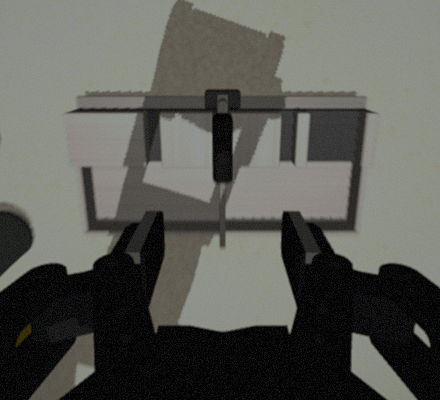

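The stop is seated in the middle notch: the handle came down to its seated height and sits centred. Now the filters, with the jaws along tray x.

```bash
python3 - <<'E'
from h import *
s=get_state(); print(s["t"],s["position"],s["qpos"].round(2))
C=cam("top")
print(px2w(C,[(287,342),(143,180)],105).round())
for sgn in (1,-1):
  Rn=R.from_rotvec(s["eef_rot"])*R.from_rotvec([0,0,sgn*np.pi/2]); print(sgn,Rn.as_matrix()[:,:2].round(2).tolist())
E
```

```text
5.65 [ 530.91878539 -156.04434273  261.45151926] [-0.49  0.24  1.49 -0.    1.4   1.25]
[[340. 124. 105.]
 [681. 450. 105.]]
1 [[-0.16, -0.99], [-0.99, 0.16], [0.0, -0.01]]
-1 [[0.16, 0.99], [0.99, -0.16], [-0.0, 0.01]]
```

Request:
{"api": "apply_moves", "payload": {
  "plan": [
    {"slide": [-0.02,-0.2,0],"rot": [0,0,-0.25]},
    {"slide": [-0.02,-0.4,0],"rot": [0,0,-0.5]},
    {"slide": [-0.02,-0.6,0],"rot": [0,0,-0.75]},
    {"slide": [-0.02,-0.8,0],"rot": [0,0,-1]},
    {"slide": [-0.02,-0.9,0],"rot": [0,0,-1]}
  ],
  "hand": 1
}}

```text
t: 6.15
position: [556.5, 25.3, 260.4]
eef_rot: [3.082, 0.567, 0.018]
contact_force: [0.5, -0.3, 0.4]
opening: 85.4
```

Request:
{"api": "apply_moves", "payload": {
  "plan": [
    {"slide": [0,0,0],"rot": [0,0,-0.25]},
    {"slide": [0,0,0],"rot": [0,0,-0.5]},
    {"slide": [0,0,0],"rot": [0,0,-0.75]},
    {"slide": [0,0,0],"rot": [0,0,-1]},
    {"slide": [0,0,0],"rot": [0,0,-1]}
  ]
}}

```text
t: 6.65
position: [556.3, 25.4, 260.2]
eef_rot: [2.827, 1.346, 0.014]
contact_force: [-0.2, 0.0, -0.7]
opening: 85.5
```

Request:
{"api": "apply_moves", "payload": {
  "plan": [
    {"slide": [0,0,0],"rot": [0,0,-0.25]},
    {"slide": [0,0,0],"rot": [0,0,-0.5]},
    {"slide": [0,0,0],"rot": [0,0,-0.75]},
    {"slide": [0,0,0],"rot": [0,0,-1]},
    {"slide": [0,0,0],"rot": [0,0,-1]}
  ]
}}

```text
t: 7.15
position: [556.2, 25.3, 260.0]
eef_rot: [2.383, 2.028, 0.009]
contact_force: [-0.6, 0.2, -0.2]
opening: 85.4
```

```bash
python3 - <<'E'
from h import *
s=get_state(); im=capture("wrist");print(s["t"],s["position"],s["opening"])
save("w5",im)
C=cam("wrist",s)
print(w2px(C,[[569,126,105],[441,126,105]]), rel(s,[569,126,240],-.1626))
E
```

```text
7.15 [556.21698838  25.32728814 260.0136583 ] 85.43790547124766
[[315.01996896 101.53890638]
 [157.9366062  128.33616998]] (array([ 0.507, -0.019,  0.098]), array([0.025, 0.007, 0.004]))
```

View pics/w5.png

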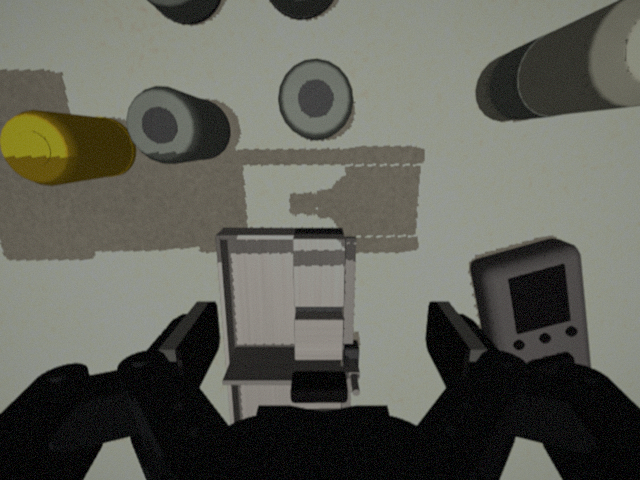

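The candidates in this view are:
- Grey tall at (316,97), which is A.
- Grey tall at (160,125), which is B.
- Yellow at (40,147), not meant.
- Shorts at the top edge.

The grey colour, narrow 62 mm rim and height all fit A and B.

```bash
python3 - <<'E'
from h import *
s=get_state(); C=cam("wrist",s)
P=px2w(C,[(315.5,97.5),(160,125)],105); print(P)
ax=np.array([np.sin(.1626),np.cos(.1626)]);ex=np.array([ax[1],-ax[0]])
w=lambda X,Y,Z:np.r_[np.array([455.98,-144.44])+ax*Y+ex*X,Z]
print(w2px(C,[w(-45,155,36),w(40,155,50),w(95,155,50),w(40,1+8,50),w(40,69,50)]).round())
print(rel(s,[P[0][0],P[0][1],75],-.1626))
E
```

```text
[[570.22551786 128.86121146 105.        ]
 [443.69844134 128.59733859 105.        ]]
[[212. 238.]
 [289. 241.]
 [342. 241.]
 [292. 362.]
 [291. 315.]]
(array([ 0.526, -0.028,  0.923]), array([ 0.025,  0.007, -0.002]))
```

Request:
{"api": "apply_moves", "payload": {
  "plan": [
    {"slide": [0.22,-0.01,0],"rot": [0.025,0.007,0]},
    {"slide": [0.44,-0.02,0],"rot": [0.025,0.007,0]},
    {"slide": [0.526,-0.028,0.1],"rot": [0.025,0.007,0]},
    {"slide": [0.526,-0.028,0.3],"rot": [0.025,0.007,0]},
    {"slide": [0.526,-0.028,0.45],"rot": [0.025,0.007,0]},
    {"slide": [0.526,-0.028,0.65],"rot": [0.025,0.007,0]},
    {"slide": [0.526,-0.028,0.8],"rot": [0.025,0.007,0]},
    {"slide": [0.526,-0.028,0.9],"rot": [0.025,0.007,0]}
  ],
  "hand": 1
}}

```text
t: 8.0
position: [568.6, 129.0, 76.9]
eef_rot: [-2.4, -2.024, 0.004]
contact_force: [-0.9, 0.6, 0.1]
opening: 85.3
```

```bash
python3 - <<'E'
from h import *
s=get_state(); print(s["t"],s["position"],s["contact_force"],rel(s,[570.2,128.8,70],-.1626))
E
```

```text
8.0 [568.62026354 128.95941514  76.89887434] [-0.88743668  0.57927608  0.0877853 ] (array([0.001, 0.008, 0.034]), array([-0.006,  0.001, -0.013]))
```

Request:
{"api": "apply_moves", "payload": {
  "plan": [
    {"slide": [0,0.008,0.03],"rot": [0,0,0]},
    {"slide": [0,0.008,0.03],"rot": [0,0,0]}
  ]
}}

```text
t: 8.2
position: [569.6, 128.6, 69.8]
eef_rot: [-2.402, -2.019, 0.007]
contact_force: [0.0, 0.3, 0.6]
opening: 85.5
```

Request:
{"api": "apply_moves", "payload": {
  "plan": [
    {"slide": [0,0,0],"rot": [0,0,0]},
    {"slide": [0,0,0],"rot": [0,0,0]},
    {"slide": [0,0,0],"rot": [0,0,0]},
    {"slide": [0,0,0],"rot": [0,0,0]},
    {"slide": [0,0,0],"rot": [0,0,0]}
  ],
  "hand": 0,
  "squeeze": 30
}}

```text
t: 8.7
position: [570.4, 128.6, 71.3]
eef_rot: [-2.403, -2.02, 0.004]
contact_force: [-1.5, 0.5, 5.9]
opening: 60.6
```

Request:
{"api": "apply_moves", "payload": {
  "plan": [
    {"slide": [0,0,-0.1],"rot": [0,0,0]},
    {"slide": [0,0,-0.3],"rot": [0,0,0]},
    {"slide": [0,0,-0.5],"rot": [0,0,0]},
    {"slide": [0,0,-0.65],"rot": [0,0,0]},
    {"slide": [0,0,-0.7],"rot": [0,0,0]},
    {"slide": [0,0,-0.7],"rot": [0,0,0]}
  ]
}}

```text
t: 9.3
position: [571.5, 128.7, 212.5]
eef_rot: [2.405, 2.021, -0.0]
contact_force: [0.8, -0.1, -2.9]
opening: 60.6
```

```bash
python3 - <<'E'
from h import *
s=get_state(); print(s["t"],s["position"],s["contact_force"],s["opening"])
ax=np.array([np.sin(.1626),np.cos(.1626)]);ex=np.array([ax[1],-ax[0]])
t=np.array([455.98,-144.44])+ax*112+ex*3; print(t,rel(s,[*t,205],-.1626))
im=capture("wrist"); save("w6",im)
C=cam("wrist",s)
w=lambda X,Y,Z:np.r_[np.array([455.98,-144.44])+ax*Y+ex*X,Z]
print(w2px(C,[w(-40,150,36),w(40,150,50),w(95,150,50),w(40,69,50)]).round())
E
```

```text
9.3 [571.50337012 128.73311372 212.52624866] [ 0.76340271 -0.1185337  -2.85253504] 60.55973886191984
[477.07148825 -34.40296476] (array([-0.885, -0.325,  0.038]), array([-0.  ,  0.  , -0.02]))
[[218. 352.]
 [293. 360.]
 [348. 359.]
 [296. 426.]]
```

Request:
{"api": "apply_moves", "payload": {
  "plan": [
    {"slide": [-0.15,-0.05,0],"rot": [0,0,0]},
    {"slide": [-0.35,-0.12,0],"rot": [0,0,0]},
    {"slide": [-0.55,-0.2,0],"rot": [0,0,0]},
    {"slide": [-0.75,-0.27,0],"rot": [0,0,0]},
    {"slide": [-0.885,-0.325,0.03],"rot": [0,0,-0.02]},
    {"slide": [-0.885,-0.325,0.03],"rot": [0,0,-0.02]},
    {"slide": [-0.885,-0.325,0.03],"rot": [0,0,-0.02]}
  ]
}}

```text
t: 10.05
position: [474.7, -34.5, 203.0]
eef_rot: [-2.392, -2.027, 0.007]
contact_force: [-0.3, -0.4, -1.9]
opening: 60.5
```

```bash
python3 - <<'E'
from h import *
s=get_state(); print(s["t"],s["position"],s["contact_force"],s["opening"])
ax=np.array([np.sin(.1626),np.cos(.1626)]);ex=np.array([ax[1],-ax[0]])
d=s["position"][:2]-[455.98,-144.44]; print(d@ex,d@ax)
a=capture("wrist"); b=capture("side"); 
w=lambda X,Y,Z:np.r_[np.array([455.98,-144.44])+ax*Y+ex*X,Z]
C=cam("wrist",s); S=cam("side")
for c,im in((C,a),(S,b)):
    q=w2px(c,[w(-45,155,36),w(40,155,50),w(95,155,50),w(-40,150,36),w(-45,-155,36)]); print(q.round())
    for u,v in q: 
        if 0<=u<640 and 0<=v<480: cv2.circle(im,(int(round(u)),int(round(v))),1,(255,0,0),-1)
b2=cv2.resize(b[170:320,300:460],None,fx=3,fy=3,interpolation=cv2.INTER_CUBIC)
out=np.zeros((480,800,3),np.uint8); out[:,:320]=a[:,160:480]; out[:450,320:]=b2
save("w7",out)
E
```

```text
10.05 [474.69537127 -34.53349644 203.03334069] [-0.28404862 -0.4253747  -1.94684578] 60.50006207208065
0.6763557178296864 111.48653366898719
[[271. 175.]
 [370. 177.]
 [437. 177.]
 [277. 181.]
 [282. 457.]]
[[368. 261.]
 [337. 241.]
 [319. 233.]
 [367. 259.]
 [441. 208.]]
```

View pics/w7.png

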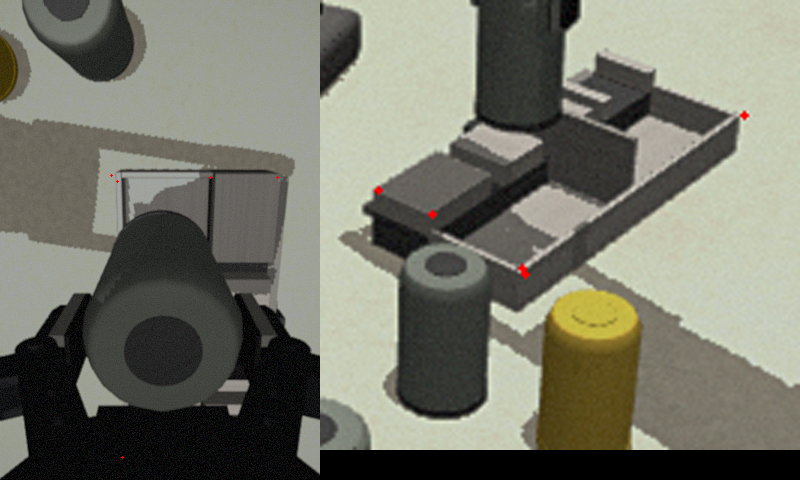

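The tray model overlays to within about 2–3 mm: the side-view dots fall on its corners, and the wrist view suggests +3 mm in x. I nudge +x by 3 mm and lower.

Request:
{"api": "apply_moves", "payload": {
  "plan": [
    {"slide": [0.005,0.014,0.1],"rot": [0,0,0]},
    {"slide": [0.005,0.014,0.22],"rot": [0,0,0]},
    {"slide": [0.005,0.014,0.34],"rot": [0,0,0]},
    {"slide": [0.005,0.014,0.45],"rot": [0,0,0]},
    {"slide": [0.005,0.014,0.52],"rot": [0,0,0]},
    {"slide": [0.005,0.014,0.55],"rot": [0,0,0]},
    {"slide": [0.005,0.014,0.55],"rot": [0,0,0]}
  ]
}}

```text
t: 10.85
position: [477.9, -32.3, 93.0]
eef_rot: [-2.388, -2.032, 0.007]
contact_force: [0.4, -0.5, -1.5]
opening: 60.4
```

```bash
python3 - <<'E'
from h import *
s=get_state(); print(s["t"],s["position"],s["contact_force"],s["opening"])
ax=np.array([np.sin(.1626),np.cos(.1626)]);ex=np.array([ax[1],-ax[0]])
d=s["position"][:2]-[455.98,-144.44]; print(d@ex,d@ax, rel(s,[*s["position"][:2],77.5],-.1626))
E
```

```text
10.85 [477.87181891 -32.28837116  92.95647617] [ 0.42745536 -0.49839707 -1.5126697 ] 60.36832763360544
3.4474542374377393 114.21626261225322 (array([-0.   ,  0.001,  0.077]), array([-0.014, -0.   ,  0.003]))
```

Request:
{"api": "apply_moves", "payload": {
  "plan": [
    {"slide": [-0.007,0,0.03],"rot": [0,0,0]},
    {"slide": [-0.007,0,0.055],"rot": [0,0,0]},
    {"slide": [-0.007,0,0.07],"rot": [0,0,0]},
    {"slide": [-0.007,0,0.076],"rot": [0,0,0]},
    {"slide": [-0.007,0,0.076],"rot": [0,0,0]}
  ]
}}

```text
t: 11.35
position: [477.6, -33.7, 77.8]
eef_rot: [-2.389, -2.032, 0.007]
contact_force: [0.5, -0.2, -2.8]
opening: 60.5
```

Request:
{"api": "apply_moves", "payload": {
  "plan": [
    {"slide": [0,0,0.006],"rot": [0,0,0]},
    {"slide": [0,0,0.01],"rot": [0,0,0]},
    {"slide": [0,0,0.01],"rot": [0,0,0]}
  ]
}}

```text
t: 11.65
position: [477.7, -33.8, 77.3]
eef_rot: [-2.389, -2.032, 0.007]
contact_force: [-5.1, 0.5, 11.4]
opening: 60.7
```

The filter is down on the floor (upward force). I release it and raise.

Request:
{"api": "apply_moves", "payload": {
  "plan": [
    {"slide": [0,0,0],"rot": [0,0,0]},
    {"slide": [0,0,0],"rot": [0,0,0]},
    {"slide": [0,0,0],"rot": [0,0,0]},
    {"slide": [0,0,0],"rot": [0,0,0]},
    {"slide": [0,0,-0.15],"rot": [0,0,0]},
    {"slide": [0,0,-0.4],"rot": [0,0,0]},
    {"slide": [0,0,-0.65],"rot": [0,0,0]},
    {"slide": [0,0,-0.75],"rot": [0,0,0]}
  ],
  "hand": 1
}}

```text
t: 12.45
position: [480.8, -34.5, 232.2]
eef_rot: [2.392, 2.035, -0.0]
contact_force: [-0.2, -0.3, -1.0]
opening: 85.1
```

```bash
python3 - <<'E'
from h import *
s=get_state(); print(s["t"],s["position"],s["contact_force"],s["opening"])
print(rel(s,[443.7,128.6,215],-.1626))
E
```

```text
12.45 [480.77208405 -34.54840562 232.17526413] [-0.22362526 -0.25098445 -1.02745239] 85.14654530131025
(array([ 0.776, -0.314,  0.085]), array([0.002, 0.002, 0.003]))
```

Request:
{"api": "apply_moves", "payload": {
  "plan": [
    {"slide": [0.15,-0.06,0],"rot": [0,0,0]},
    {"slide": [0.35,-0.14,0],"rot": [0,0,0]},
    {"slide": [0.55,-0.22,0],"rot": [0,0,0]},
    {"slide": [0.7,-0.29,0.05],"rot": [0,0,0]},
    {"slide": [0.776,-0.314,0.08],"rot": [0,0,0]},
    {"slide": [0.776,-0.314,0.08],"rot": [0,0,0]},
    {"slide": [0.776,-0.314,0.08],"rot": [0,0,0]}
  ]
}}

```text
t: 13.15
position: [443.7, 128.7, 215.9]
eef_rot: [2.39, 2.036, -0.001]
contact_force: [0.1, 0.3, 0.5]
opening: 85.2
```

```bash
python3 - <<'E'
from h import *
s=get_state(); im=capture("wrist"); print(s["t"],s["position"],s["contact_force"],s["opening"])
C=cam("wrist",s);q=w2px(C,[443.7,128.6,105])[0];print(q)
out=np.zeros((480,640,3),np.uint8); out[:]=im; cv2.circle(out,tuple(int(v) for v in q),3,(255,0,0),-1)
t=capture("top")[190:350,260:500]
save("w8",np.hstack([out[:,180:480],cv2.resize(t,(480,320)) if 0 else np.vstack([cv2.resize(t,(480,320)),np.zeros((160,480,3),np.uint8)])]))
print(rel(s,[443.7,128.6,70],-.1626))
E
```

```text
13.15 [443.67378592 128.65337576 215.8679677 ] [0.05292403 0.30743877 0.52903506] 85.1706920568556
[321.57692976 240.22804874]
(array([ 0.001, -0.   ,  0.729]), array([0.001, 0.003, 0.005]))
```

View pics/w8.png

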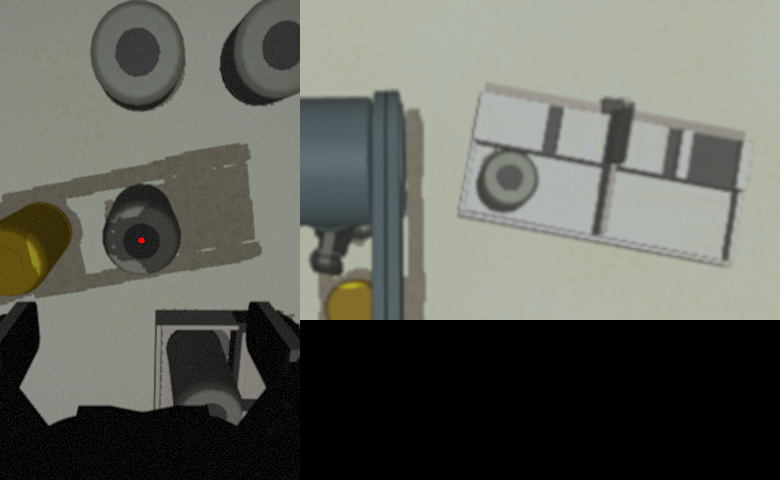

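B is centred under the jaws (dot on its disc). The first filter stands upright in the bay, and the stop is in the middle notch. I descend on B with the jaws slightly narrowed, because the yellow canister is close.

Request:
{"api": "apply_moves", "payload": {
  "plan": [
    {"slide": [0,0,0.15],"rot": [0,0,0]},
    {"slide": [0,0,0.32],"rot": [0,0,0]},
    {"slide": [0,0,0.48],"rot": [0,0,0]},
    {"slide": [0,0,0.6],"rot": [0,0,0]},
    {"slide": [0,0,0.7],"rot": [0,0,0]},
    {"slide": [0,0,0.728],"rot": [0,0,0]},
    {"slide": [0,0,0.728],"rot": [0,0,0]}
  ],
  "hand": 0.93
}}

```text
t: 13.95
position: [444.4, 126.9, 70.2]
eef_rot: [2.394, 2.032, -0.002]
contact_force: [0.5, 0.7, 0.0]
opening: 79.3
```

Request:
{"api": "apply_moves", "payload": {
  "plan": [
    {"slide": [0,0,0],"rot": [0,0,0]},
    {"slide": [0,0,0],"rot": [0,0,0]},
    {"slide": [0,0,0],"rot": [0,0,0]},
    {"slide": [0,0,0],"rot": [0,0,0]},
    {"slide": [0,0,0],"rot": [0,0,0]}
  ],
  "hand": 0
}}

```text
t: 14.45
position: [445.2, 126.9, 71.4]
eef_rot: [2.393, 2.032, 0.001]
contact_force: [-2.1, -0.9, 7.2]
opening: 60.6
```

Request:
{"api": "apply_moves", "payload": {
  "plan": [
    {"slide": [0,0,-0.1],"rot": [0,0,0]},
    {"slide": [0,0,-0.3],"rot": [0,0,0]},
    {"slide": [0,0,-0.5],"rot": [0,0,0]},
    {"slide": [0,0,-0.7],"rot": [0,0,0]},
    {"slide": [0,0,-0.85],"rot": [0,0,0]},
    {"slide": [0,0,-0.85],"rot": [0,0,0]}
  ]
}}

```text
t: 15.05
position: [447.4, 127.5, 246.1]
eef_rot: [2.388, 2.028, 0.013]
contact_force: [-0.1, 0.4, -3.1]
opening: 60.8
```

```bash
python3 - <<'E'
from h import *
s=get_state(); print(s["t"],s["position"],s["contact_force"],s["opening"])
ax=np.array([np.sin(.1626),np.cos(.1626)]);ex=np.array([ax[1],-ax[0]])
t=np.array([455.98,-144.44])+ax*42+ex*3; print(t,rel(s,[*t,240],-.1626))
E
```

```text
15.05 [447.37558929 127.48267869 246.07666005] [-0.11363681  0.36326913 -3.08781341] 60.798040508148766
[ 465.73957632 -103.47964514] (array([-1.125,  0.277,  0.033]), array([ 0.023, -0.001,  0.   ]))
```

Request:
{"api": "apply_moves", "payload": {
  "plan": [
    {"slide": [-0.15,0.05,0],"rot": [0,0,0]},
    {"slide": [-0.35,0.1,0],"rot": [0,0,0]},
    {"slide": [-0.55,0.15,0],"rot": [0.02,0,0]},
    {"slide": [-0.75,0.2,0],"rot": [0.02,0,0]},
    {"slide": [-0.9,0.25,0],"rot": [0.02,0,0]},
    {"slide": [-1,0.277,0],"rot": [0.02,0,0]},
    {"slide": [-1,0.277,0],"rot": [0.02,0,0]}
  ]
}}

```text
t: 15.75
position: [469.4, -81.3, 245.0]
eef_rot: [-2.398, -2.03, 0.001]
contact_force: [-0.4, 0.7, -3.3]
opening: 60.6
```

```bash
python3 - <<'E'
from h import *
s=get_state(); print(s["t"],s["position"],s["contact_force"],s["opening"])
ax=np.array([np.sin(.1626),np.cos(.1626)]);ex=np.array([ax[1],-ax[0]])
t=np.array([455.98,-144.44])+ax*42+ex*3.3; print(t,rel(s,[*t,200],-.1626))
E
```

```text
15.75 [469.37167242 -81.3304531  245.04311871] [-0.39564203  0.72178824 -3.25522834] 60.591120683093116
[ 466.03561923 -103.52821048] (array([-0.112,  0.002,  0.225]), array([-0.001,  0.   , -0.006]))
```

Request:
{"api": "apply_moves", "payload": {
  "plan": [
    {"slide": [-0.08,0.002,0.05],"rot": [0,0,0]},
    {"slide": [-0.112,0.002,0.15],"rot": [0,0,0]},
    {"slide": [-0.112,0.002,0.225],"rot": [0,0,0]},
    {"slide": [-0.112,0.002,0.225],"rot": [0,0,0]},
    {"slide": [-0.112,0.002,0.225],"rot": [0,0,0]}
  ]
}}

```text
t: 16.25
position: [465.6, -102.6, 199.6]
eef_rot: [-2.396, -2.029, 0.001]
contact_force: [-0.3, -0.8, -2.4]
opening: 60.4
```

```bash
python3 - <<'E'
from h import *
s=get_state(); print(s["t"],s["position"],s["contact_force"],s["opening"])
ax=np.array([np.sin(.1626),np.cos(.1626)]);ex=np.array([ax[1],-ax[0]])
d=s["position"][:2]-[455.98,-144.44]; print(d@ex,d@ax)
a=capture("wrist"); b=capture("side"); 
b2=cv2.resize(b[170:320,300:460],None,fx=3,fy=3,interpolation=cv2.INTER_CUBIC)
out=np.zeros((480,800,3),np.uint8); out[:,:320]=a[:,160:480]; out[:450,320:]=b2
save("w9",out)
E
```

```text
16.25 [ 465.61384029 -102.59677147  199.59134405] [-0.34422842 -0.83811301 -2.3830982 ] 60.42913013592088
2.732998940640421 42.85087361348894
```

View pics/w9.png

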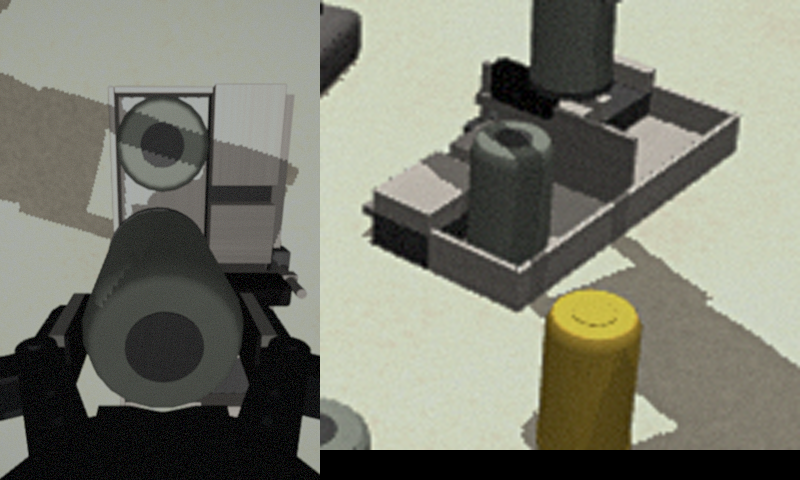

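The first filter stands straight in the bay, and the second hangs over the free half, clear of the blade and handle. I lower it.

Request:
{"api": "apply_moves", "payload": {
  "plan": [
    {"slide": [0.003,0.003,0.1],"rot": [0,0,0]},
    {"slide": [0.003,0.003,0.2],"rot": [0,0,0]},
    {"slide": [0.002,0.003,0.3],"rot": [0,0,0]},
    {"slide": [0,0.003,0.4],"rot": [0,0,0]},
    {"slide": [0,0.003,0.48],"rot": [0,0,0]},
    {"slide": [0,0.003,0.52],"rot": [0,0,0]},
    {"slide": [0,0.003,0.53],"rot": [0,0,0]}
  ]
}}

```text
t: 17.05
position: [467.1, -103.0, 94.5]
eef_rot: [2.397, 2.031, 0.0]
contact_force: [0.3, 0.2, -2.3]
opening: 60.5
```

```bash
python3 - <<'E'
from h import *
s=get_state(); print(s["t"],s["position"],s["contact_force"],s["opening"])
ax=np.array([np.sin(.1626),np.cos(.1626)]);ex=np.array([ax[1],-ax[0]])
d=s["position"][:2]-[455.98,-144.44]; print(d@ex,d@ax,rel(s,[*s["position"][:2],77.5],-.1626))
E
```

```text
17.05 [ 467.13727598 -103.01103593   94.50736508] [ 0.29376224  0.15895531 -2.26070141] 60.512865082710576
4.303403064634214 42.68869397652344 (array([ 0.   , -0.   ,  0.085]), array([ 0.   ,  0.   , -0.004]))
```

Request:
{"api": "apply_moves", "payload": {
  "plan": [
    {"slide": [-0.002,-0.004,0.03],"rot": [0,0,0]},
    {"slide": [-0.002,-0.004,0.06],"rot": [0,0,0]},
    {"slide": [-0.002,-0.004,0.078],"rot": [0,0,0]},
    {"slide": [-0.002,-0.004,0.086],"rot": [0,0,0]},
    {"slide": [-0.002,-0.004,0.089],"rot": [0,0,0]},
    {"slide": [-0.002,-0.004,0.089],"rot": [0,0,0]}
  ]
}}

```text
t: 17.65
position: [466.2, -103.3, 77.5]
eef_rot: [2.396, 2.031, -0.0]
contact_force: [-3.9, -0.0, 4.6]
opening: 60.6
```

It has touched the floor (+4.6 N). I release it and raise.

Request:
{"api": "apply_moves", "payload": {
  "plan": [
    {"slide": [0,0,0],"rot": [0,0,0]},
    {"slide": [0,0,0],"rot": [0,0,0]},
    {"slide": [0,0,0],"rot": [0,0,0]},
    {"slide": [0,0,0],"rot": [0,0,0]},
    {"slide": [0,0,-0.15],"rot": [0,0,0]},
    {"slide": [0,0,-0.4],"rot": [0,0,0]},
    {"slide": [0,0,-0.65],"rot": [0,0,0]},
    {"slide": [0,0,-0.9],"rot": [0,0,0]}
  ],
  "hand": 1
}}

```text
t: 18.45
position: [465.8, -103.1, 259.4]
eef_rot: [2.397, 2.031, -0.0]
contact_force: [1.0, -0.8, 0.7]
opening: 85.6
```

Request:
{"api": "apply_moves", "payload": {
  "plan": [
    {"slide": [-0.2,0,0],"rot": [0,0,0]},
    {"slide": [-0.4,0,0],"rot": [0,0,0]},
    {"slide": [-0.6,0,0],"rot": [0,0,0]},
    {"slide": [-0.8,0,0],"rot": [0,0,0]},
    {"slide": [-0.95,0,0],"rot": [0,0,0]},
    {"slide": [-1,0,0],"rot": [0,0,0]},
    {"slide": [-1,0,0],"rot": [0,0,0]}
  ]
}}

```text
t: 19.15
position: [432.7, -301.4, 259.0]
eef_rot: [-2.399, -2.028, 0.0]
contact_force: [1.1, -0.2, -0.5]
opening: 85.4
```

```bash
python3 - <<'E'
from h import *
s=get_state(); print(s["t"],s["position"],s["contact_force"],s["opening"])
a=capture("top"); b=capture("side")
a=cv2.resize(a[80:370,100:500],(800,580))[:, :]
a=cv2.resize(a,(400,290)); t=capture("top")[200:340,330:500]
b2=b[130:430,90:490]
t=cv2.resize(t,(364,300),interpolation=cv2.INTER_CUBIC)
out=np.zeros((600,800,3),np.uint8); out[:290,:400]=a; out[300:600,:364]=t; out[:300,400:]=b2; out[300:600,400:]=cv2.resize(b[170:320,290:490],(400,300),interpolation=cv2.INTER_CUBIC)
save("f1",out)
E
```

```text
19.15 [ 432.65263277 -301.39419477  258.98526431] [ 1.12300217 -0.18356246 -0.45238729] 85.43585379430061
```

View pics/f1.png

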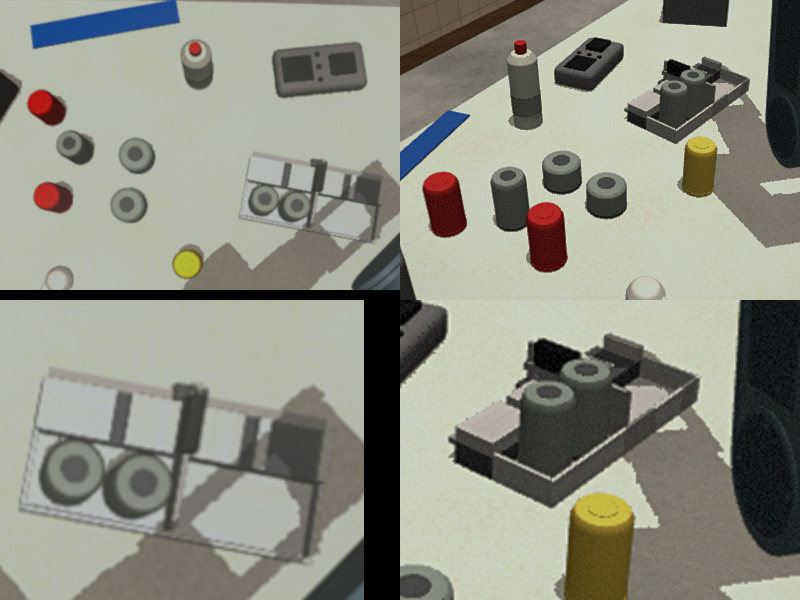

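Both filters stand upright in the bay, the stop is in the middle notch and everything else is where it was. Handing in.

```bash
python3 -c "
from bench import *
print(job_done())"
```

```text
the job is handed in; nothing more can be done
None
```

I moved the stop to the middle notch and stood two of the three tall grey filters upright in the bay. I handed the job in at about 19 s of the 67 s allowed.

- **Stop:** I lifted it out of the parking slot by its handle, moved it along and lowered it into the middle notch. The gripper was at 71.3 mm when I let go, against 70.9 mm when I first gripped the seated stop, so it was essentially fully down. I didn't separately measure the handle height after release.
- **Filters:** The first went next to the end wall and the second next to the stop. Each was lowered until the wrist felt the floor (11 N and 5 N upward) and then released.
- **Last check:** The final top and side pictures show both filters upright between the stop and the end wall. The third tall filter, the short filters, the red and yellow look-alikes, the spray can and the tester were all standing where they were. The mouse also looked unmoved, but it was only partly in the final view. The gripper was clear of everything.
- **Disagreement:** The tray position from the wrist view differed by about 3–5 mm sideways from the overhead view. I aimed about 3 mm towards the rail to allow for it, and both filters went in without touching the walls.

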